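# Rewind the ribbon cassette and return it

### The job

Wind the label printer's ribbon cassette, which lies in the hand rewinder, by turning the crank clockwise (seen from above) until its stiff resistance suddenly drops away, and stop within one turn of that. Then lift the cassette out by its lug and set it down on the sill of the returns box, end on to the flap; let go, take it again at its rear end and push it through the spring flap so that it slides down inside and the flap shuts behind it. Leave the other things on the worktop where they are.

Things in the scene. Friction and masses are not known exactly. Their poses are not given: they have to be found in the camera images.
- rewinder: hand rewinder, a fixed grey metal bed 110 x 200 mm. Origin: on the worktop, 8 mm to its -y side of the bed's middle; z up. At its y = +60 mm stands the crank's pillar (housing top 38 mm, pillar top 58 mm), at y = -60 mm the nest, a recess 98 x 51 mm (long along its x), floor 18 mm and rims 38 mm above the worktop
- crank_axis (a point): the point on the crank's vertical axis at the height of the middle of the knob (89 mm above the worktop)
- knob (a point): middle of the crank's black knob: upright, round, 22 to 24 mm in diameter and 34 mm tall (72 to 106 mm above the worktop), spinning freely on its pin, 42 mm from the crank axis. A flat steel arm, top 68 mm above the worktop, lies right under it
- crank (a joint): angle of the crank, rad, growing clockwise seen from above; it stays where it is left. From the start first up to a quarter turn of slack, then a stiff, even drag of about 0.3 N m (7 N at the knob); after 1.4 to 2.7 turns of that, different every time, it drops at once to about 0.02 N m (0.5 N at the knob) and stays there
- dog_low (a point): driving edge of the clutch's dog, hidden inside the pillar; it climbs 1.2 mm per rad of clockwise crank (7.5 mm a turn)
- drum_high (a point): release edge of the hidden drag drum. While dog_low is lower than this point the crank drags; once dog_low has climbed level with it the crank runs free. Its height differs from run to run and does not change during a run
- cassette: ribbon cassette, a flat black box 90 mm long (its x) x 44 mm wide (its y) x 26 mm thick, 0.2 kg, with a lug on the middle of its top: 16 mm along x, 12 mm across y, 12 mm high (lug top 38 mm above its underside). Origin: centre of its underside; z up. It lies in the rewinder's nest, whose walls cover all but the top 6 mm of its sides; both of its ends are alike
- returns_box: returns box, a fixed white sheet-metal box 66 mm wide and 140 mm deep, roof 117 mm above the worktop. Origin: on the worktop under the middle of the mouth; its x points in through the mouth. Before the mouth (its x from -99 mm on) a flat steel sill 62 mm wide, without sides, top 60 mm above the worktop. The mouth, 56 mm wide and 49 mm high above the sill, is closed by the flap
- mouth (a point): middle of the mouth's lower edge, at the height of the sill's top (60 mm above the worktop). From 12 mm behind it a slippery chute runs down at 35 degrees to the box's floor: once the cassette's middle is more than about 20 mm past the mouth it tips and slides in by itself when let go
- flap (a joint): angle of the flap, rad: 0 hanging shut in the mouth, growing as its lower edge swings inward, at most 1.5. Hinged along the top of the mouth; a light spring (about 0.3 N at its lower edge) shuts it
- pick_pot: bystander: small grey-blue pot of tasting picks, 48 mm across, 79 mm tall; origin under its middle
- tape_roll: bystander: roll of tape lying flat, 62 mm across, 19 mm high; origin under its middle
- marker: bystander: marker pen lying, 138 mm long; origin under its middle
- cheese_borer: bystander: T-handled cheese borer lying, 137 mm long; origin under its middle

How it is judged:
By the outcome, as a careful person would: the job done as asked, in the order asked, and still so for the second after the job is handed in, with the robot touching nothing.
It also fails if it takes over 72 s, if anything falls off the work surface, if the arm or the gripper's body presses on something with over 40 N, if the wrist force passes 120 N, or if a joint passes its speed limit or range.

### The arm

A 6-joint arm with a two-finger parallel gripper is mounted at the origin on a cart in front of the work surface, level with it; the furniture and walls round the work are solid. World frame = base frame: x ahead of the robot, y to its left, z up, the work surface at z = 0. Lengths are in mm, angles in rad, forces in N, time in s.
With the tool pointing down it reaches from about 400 to 925 mm from the base axis. Payload 12.5 kg.
Tool frame: the origin (TCP) lies midway between the tips of the shut fingers; the grasp point (between the pads) lies 19 mm behind it (env.tcp_to_grasp is the distance from the TCP to the grasp point, in mm); z points along the fingers, y is the line along which they close (so a half turn about z gives the same grasp; the last joint's range is limited). The gripper opens to 95 mm and grips with 3 to 60 N. Pads are 20 mm wide; open, the fingers measure 119 mm over their backs; the gripper's body (75 mm by 180 mm) begins 59 mm behind the grasp point.
Start: joints at [-1.316, 0.491, 1.559, -0, 1.092, -0.106], TCP at [220.663, -584.769, 214.661] pointing down, gripper open.
Joint ranges: [-3.1, 3.1], [-0.84, 2.19], [0.05, 2.79], [-1.13, 4.28], [0.06, 2.93], [-2.69, 2.69]. Speed limits (rad/s): [2.22, 2.22, 2.79, 3.14, 3.14, 3.14].

### API

Orientations are given as [roll, pitch, yaw] about the fixed x, y, z axes, in that order (R = Rz(yaw) Ry(pitch) Rx(roll)).
In Python, from cell import env gives the robot as it stands. The module is installed in compiled form; this text tells all that it offers.
- The arm moves only by the tool step_arm, never from a script. Its argument "plan" is a list that holds one entry, the list of rows, each a list of 5 numbers: the shift along the tool's x, y, z in mm, then the turn about the tool's z in degrees, then the opening, from -1 (shut) to 1 (fully open). A call has 1 to 8 rows; each row is the pose to reach, as a shift and turn from the pose commanded when the call began, along the tool's axes at that moment; what a row does not reach only later rows make up. A row lasts 1/12 s, in which the tool goes at most 41.7 mm and 7.16 degrees, less where a joint would pass 70% of its speed; a pose out of reach is approached as far as the arm can. A call with a gripper value outside its range is refused whole. The fingers move at their own pace and stop on an object; the grip force is fixed at half the most. Time passes only in rows, so rows that repeat a pose let the fingers close. It gives the time, the measured TCP pose, the force, the opening and the grip force at its end, in the units of the state.
- env.state(): the state, without advancing time (a new reading comes with each control period).
- env.read_camera(name): name is "side" or "top" or "wrist"; returns the picture (384x512x3 uint8, blue, green, red); there is no depth.
- env.get_calibration(name): a dict with "K" (3x3 intrinsics, pixels), "extrinsics" (4x4, takes a point from world to camera coordinates). Camera axes: x right, y up, looking along -z (the intrinsics and any distortion apply to the point x, -y, -z); pixel columns grow to the right and rows downward; lengths in mm; the calibration is good to about 2 mm. A picture is of the moment at which its call begins: read the wrist's pose just before it. get_calibration takes no time and is no camera call; for the wrist camera it gives the pose at the moment of the call.
- env.job_done(): hands the job in; it is judged then, once.
The state is a dict: "t": time; "joints": joint angles; "qvel": joint speeds; "tau": joint torques, N m; "eef_pos": TCP position; "tcp_rot": TCP orientation; "ft_force": force on the tool from outside, world axes, zero at the start; "moment": the same for the moment, N m; "opening": opening from 0.0 (shut) to 1.0 (fully open); "grip_force": force on a finger pad.
Only numpy, scipy, OpenCV 4.12 (cv2) and the standard library are available. Lean on these libraries where they do the work, as an engineer would, in place of code of your own. Each camera call takes 0.05 s, during which the arm holds its last target. There are 200 camera calls.

## Working session

There is one attempt and no reset: what is moved stays moved. The work goes in short steps, Python scripts to look and compute and a tool call to move; the robot and the scene stay as the last step left them, time stands still between calls to the robot, and variables do not carry over. Pictures are saved under pics/ and viewed, at most 10 in all, crops included, and the job is handed in when it is done.

Besides the shell and the picture viewer there is one more tool, called after "Emit:" as name(argument=value, ...), one argument or row to a line, values as JSON. step_arm: Moves the arm, as the interface text tells. Its arguments: {"type":"object","properties":{"plan":{"type":"array"}},"required":["plan"]}

```bash
mkdir -p pics; cat > h.py <<'E'
import numpy as np, cv2
from cell import env
def snap(n,f):
    c=env.get_calibration(n); im=env.read_camera(n); cv2.imwrite('pics/'+f,im); np.savez('pics/'+n+'.npz',K=c['K'],E=c['extrinsics']); return im
def ray(n,u,v,z):
    d=np.load('pics/'+n+'.npz'); K,E=d['K'],d['E']
    p=np.linalg.inv(K)@[u,v,1]; p=np.array([p[0],-p[1],-p[2]])
    R,t=E[:3,:3],E[:3,3]; o=-R.T@t; w=R.T@p
    return o+w*(z-o[2])/w[2]
def proj(n,P):
    d=np.load('pics/'+n+'.npz'); K,E=d['K'],d['E']
    q=E[:3,:3]@np.array(P,float)+E[:3,3]; q=K@[q[0],-q[1],-q[2]]; return q[:2]/q[2]
E
python3 - <<'E'
from h import *
a=snap('top','a.png'); b=snap('side','b.png')
cv2.imwrite('pics/a2.png',cv2.resize(a,(800,600)))
cv2.imwrite('pics/b2.png',cv2.resize(b,(800,600)))
print(env.get_calibration('top').keys(), env.state())
E
```

```text
dict_keys(['K', 'extrinsics']) {'t': 0.1, 'joints': array([-1.31564828e+00,  4.91494115e-01,  1.55937479e+00, -1.09973331e-05,
        1.09169739e+00, -1.05609294e-01]), 'qvel': array([-3.79291199e-04, -1.51768305e-03, -8.50962767e-04,  9.66120267e-04,
       -9.20402301e-04,  5.81322100e-05]), 'tau': array([ 2.34201267e-03, -6.13619399e+01, -2.58607435e+01,  6.94080535e-02,
        4.70098795e-02, -5.79750485e-05]), 'eef_pos': array([ 220.57495764, -584.56153429,  214.12811658]), 'tcp_rot': array([-3.14062340e+00, -9.29352887e-05,  3.60762368e-01]), 'ft_force': array([-0.02227522, -0.26539418, -0.50155909]), 'moment': array([ 0.03772447, -0.00930827, -0.08014215]), 'grip_force': 0.0, 'opening': 1.0009123133175075}
```

View pics/a2.png

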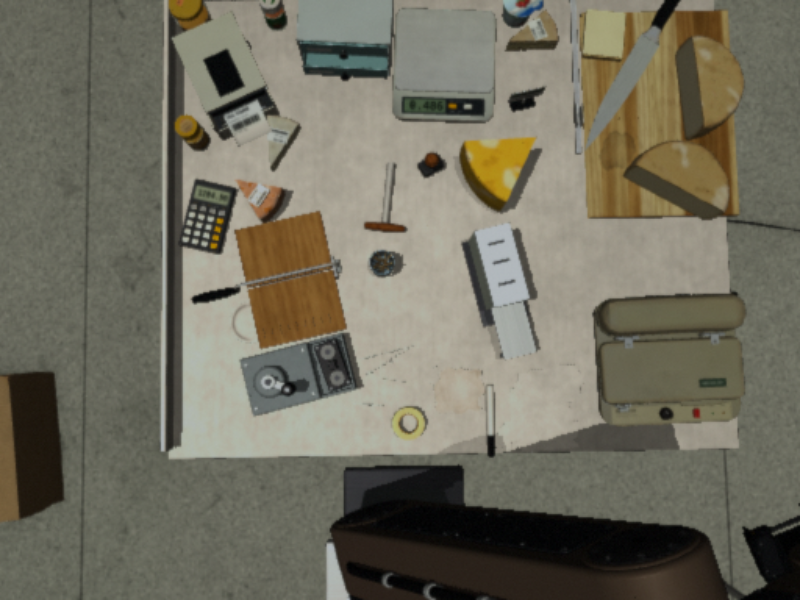

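View pics/b2.png

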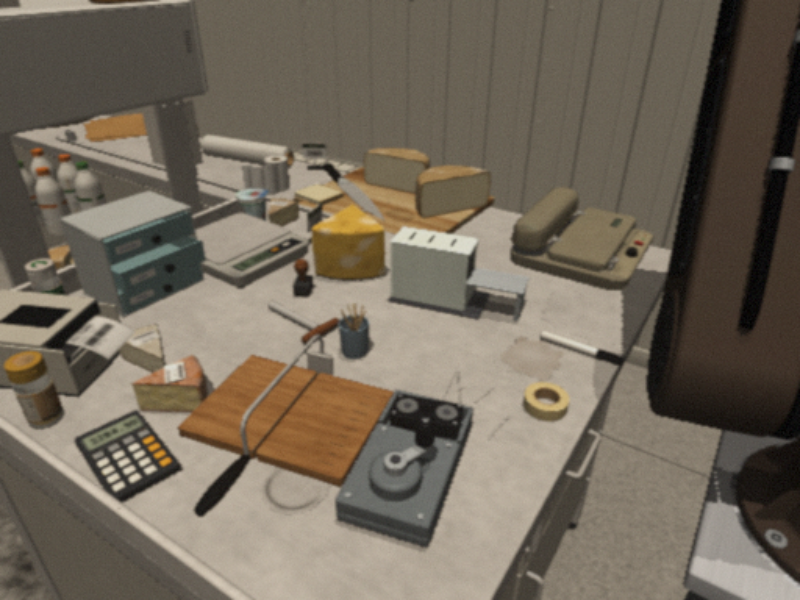

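The top view shows the rewinder near (300,373), with its crank pillar at (268,380), knob at (289,388) and cassette at (333,365). The returns box's roof is at (500,264), and its sill points toward the robot and ends at (517,357). In the side view the rewinder is in front with the box behind it, and the sill is clear.

```bash
python3 - <<'E'
from h import *
s=1.5625
for nm,u,v,z in [('knob top',289,389,106),('axis top',268,380,70),('bed c1',241,357,38),('c2',351,334,38),('c3',360,388,38),('c4',253,413,38),('lug',332,366,56),
 ('roofBL',473,233,117),('roofBR',511,224,117),('roofFR',527,298,117),('roofFL',491,306,117),('sillFL',503,358,60),('sillFR',537,352,60),('sillBR',526,302,60),('pot',384,260,79),('tape',409,423,19),('tableL',168,458,0),('tableR',738,447,0)]:
    print(nm,ray('top',u/s,v/s,z).round())
for nm,u,v,z in [('knob top',427,422,106),('sillF',520,290,60),('sillcorner',527,281,60),('sillnear',517,293,60),('roof front',477,237,117),('roof near',470,258,117)]:
    print('side',nm,ray('side',u/s,v/s,z).round())
c=env.get_calibration('wrist');T=np.linalg.inv(c['extrinsics']);print(T.round(2),c['K'])
E
```

```text
knob top [442. 212. 106.]
axis top [457. 256.  70.]
bed c1 [500. 312.  38.]
c2 [540. 104.  38.]
c3 [438.  89.  38.]
c4 [396. 290.  38.]
lug [481. 139.  56.]
roofBL [ 715. -122.  117.]
roofBR [ 730. -191.  117.]
roofFR [ 596. -215.  117.]
roofFL [ 583. -150.  117.]
sillFL [ 490. -177.   60.]
sillFR [ 500. -241.   60.]
sillBR [ 593. -223.   60.]
pot [674.  39.  79.]
tape [370.  -2.  19.]
tableL [311. 460.   0.]
tableR [ 312. -630.    0.]
side knob top [439. 218. 106.]
side sillF [ 497. -187.   60.]
side sillcorner [ 499. -223.   60.]
side sillnear [ 497. -175.   60.]
side roof front [ 602. -224.  117.]
side roof near [ 574. -144.  117.]
[[ 3.5000e-01  9.0000e-01  2.6000e-01  2.9540e+02]
 [-9.4000e-01  3.4000e-01  1.0000e-01 -5.5604e+02]
 [-0.0000e+00 -2.8000e-01  9.6000e-01  3.8429e+02]
 [ 0.0000e+00  0.0000e+00  0.0000e+00  1.0000e+00]] [[286.6460979    0.         254.07806536]
 [  0.         286.6460979  191.20425899]
 [  0.           0.           1.        ]]
```

Emit:
step_arm(
  plan=[
    [[398,-261,0,10,1],[398,-261,0,10,1],[398,-261,0,10,1],[398,-261,0,10,1],[398,-261,0,10,1],[398,-261,0,10,1],[398,-261,0,10,1],[398,-261,0,10,1]],
  ],
)

```text
t: 0.77
eef_pos: [417.6, -313.5, 214.6]
tcp_rot: [-3.141, 0.0, 0.186]
ft_force: [0.4, -0.2, -0.2]
opening: 1.002
grip_force: 0.0
```

Emit:
step_arm(
  plan=[
    [[102,-96,0,0,1],[102,-96,0,0,1],[102,-96,0,0,1],[102,-96,0,0,1],[102,-96,0,0,1],[102,-96,0,0,1]],
  ],
)

```text
t: 1.27
eef_pos: [499.4, -201.6, 214.3]
tcp_rot: [-3.141, 0.001, 0.188]
ft_force: [-0.1, -0.2, -0.3]
opening: 0.998
grip_force: 0.0
```

```bash
python3 - <<'E'
from h import *
a=snap('wrist','c.png'); import shutil; shutil.copy('pics/wrist.npz','pics/wbox.npz')
cv2.imwrite('pics/c2.png',cv2.resize(a,(800,600)))
print(env.state()['eef_pos'],env.state()['tcp_rot'])
E
```

```text
[ 499.03173861 -202.35806203  214.40118376] [-3.14151444e+00  5.74798312e-04  1.86836632e-01]
```

View pics/c2.png

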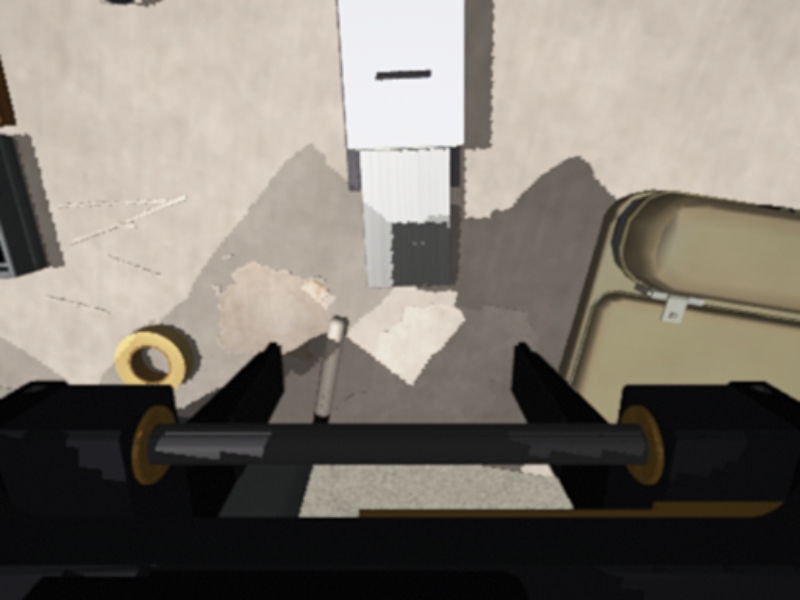

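The close view shows the sill's outer corners at (367,287) and (457,286). Its visible back corners are at (361,151) and (450,150), and the roof's front edge runs from (348,150) to (464,147).

```bash
python3 - <<'E'
from h import *
s=1.5625
for nm,u,v,z in [('sFL',367,287,60),('sFR',457,286,60),('sBL',361,155,60),('sBR',450,155,60),('rFL',348,150,117),('rFR',464,147,117),('rBL',339,2,117),('rBR',464,2,117)]:
    print(nm,ray('wbox',u/s,v/s,z).round(1))
E
```

```text
sFL [ 489.  -180.2   60. ]
sFR [ 502.4 -246.3   60. ]
sBL [ 581.1 -160.3   60. ]
sBR [ 592.6 -220.6   60. ]
rFL [ 581.9 -157.1  117. ]
rFR [ 595.7 -221.4  117. ]
rBL [ 653.3 -141.   117. ]
rBR [ 665.5 -205.   117. ]
```

Emit:
step_arm(
  plan=[
    [[20,-420,0,0,0.2],[20,-420,0,0,0.2],[20,-420,0,0,0.2],[20,-420,0,0,0.2],[20,-420,0,0,0.2],[20,-420,0,0,0.2],[20,-420,0,0,0.2],[20,-420,0,0,0.2]],
  ],
)

```text
t: 1.98
eef_pos: [452.8, 128.3, 214.8]
tcp_rot: [3.141, -0.0, 0.184]
ft_force: [0.7, 0.4, 0.4]
opening: 0.604
grip_force: 0.0
```

Emit:
step_arm(
  plan=[
    [[4,-87,30,0,0.2],[4,-87,50,0,0.2],[4,-87,50,0,0.2],[4,-87,50,0,0.2],[4,-87,50,0,0.2]],
  ],
)

```text
t: 2.4
eef_pos: [441.2, 213.4, 164.3]
tcp_rot: [3.141, 0.001, 0.186]
ft_force: [1.1, 0.5, -0.1]
opening: 0.6
grip_force: 0.0
```

```bash
python3 - <<'E'
from h import *
a=snap('wrist','d.png'); import shutil; shutil.copy('pics/wrist.npz','pics/wrew.npz')
cv2.imwrite('pics/d2.png',cv2.resize(a,(800,600)))
print(env.state()['eef_pos'],env.state()['tcp_rot'])
E
```

```text
[441.63936911 212.99311175 164.89386341] [3.14126823e+00 6.54627554e-05 1.85312914e-01]
```

View pics/d2.png

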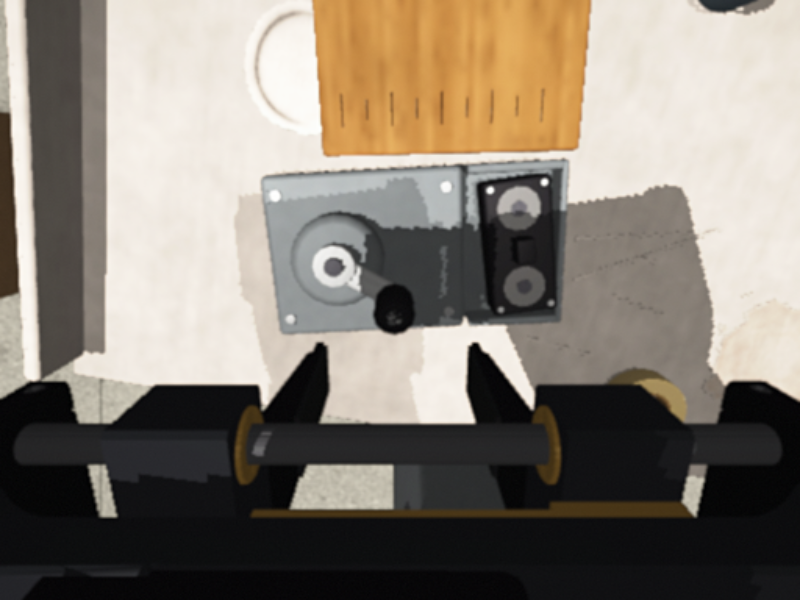

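The view shows the knob's top at about (395,312) and the crank axis ring at (333,266). The cassette spans from (479,182) to (555,313), with its lug at (523,249).

```bash
python3 - <<'E'
from h import *
s=1.5625
for nm,u,v,z in [('knob',395,311,106),('axis',334,266,70),('lug',523,249,56),('cTL',479,183,44),('cTR',550,175,44),('cBR',556,310,44),('cBL',488,316,44),('bTL',263,177,38),('bTR',568,160,38),('bBR',562,321,38),('bBL',281,333,38)]:
    print(nm,ray('wrew',u/s,v/s,z).round(1))
E
```

```text
knob [446.7 216.  106. ]
axis [456.4 255.3  70. ]
lug [485.8 141.8  56. ]
cTL [519.7 176.2  44. ]
cTR [532.6 133.7  44. ]
cBR [447.9 104.9  44. ]
cBL [435.1 149.4  44. ]
bTL [497.8 311.5  38. ]
bTR [543.8 123.1  38. ]
bBR [439.3  95.9  38. ]
bBL [394.1 288.3  38. ]
```

Emit:
step_arm(
  plan=[
    [[5.5,-1,35,0,0.2],[5.5,-1,65,0,0.2],[5.5,-1,85,0,0.2],[5.5,-1,85,0,0.2],[5.5,-1,85,0,-1],[5.5,-1,85,0,-1],[5.5,-1,85,0,-1],[5.5,-1,85,0,-1]],
  ],
)

```text
t: 3.12
eef_pos: [447.1, 216.2, 81.0]
tcp_rot: [-3.141, -0.002, 0.186]
ft_force: [-0.4, -0.6, 0.4]
opening: 0.376
grip_force: 0.0
```

Emit:
step_arm(
  plan=[
    [[0,0,0,0,-1],[0,0,0,0,-1],[0,0,0,0,-1]],
  ],
)

```text
t: 3.37
eef_pos: [446.6, 216.4, 80.2]
tcp_rot: [-3.142, -0.001, 0.186]
ft_force: [-0.3, -0.7, 6.7]
opening: 0.232
grip_force: 30.0
```

```bash
python3 -c "
from h import *
print(env.state())"
```

```text
{'t': 3.3667, 'joints': array([ 3.18055527e-01,  5.06595040e-01,  2.00626940e+00, -1.85796411e-04,
        6.27717744e-01,  1.70256521e+00]), 'qvel': array([-0.00061872,  0.00297265, -0.00086355, -0.00039491,  0.00196097,
        0.00063115]), 'tau': array([ 1.17077872e-01, -4.89859772e+01, -1.47428986e+01,  8.53326847e-02,
       -3.42081087e-01, -1.88984435e-03]), 'eef_pos': array([446.58183784, 216.37786759,  80.17822714]), 'tcp_rot': array([-3.14156821e+00, -1.01606000e-03,  1.86436959e-01]), 'ft_force': array([-0.26250506, -0.74542693,  6.65378286]), 'moment': array([-0.07493256,  0.14676162, -0.01984269]), 'grip_force': 30.013617039076053, 'opening': 0.23219908517336088}
```

```bash
cat > c.py <<'E'
import numpy as np,sys
a,b=map(float,sys.argv[1:3]); ps=np.arctan2(38.1,-17.6); 
f=lambda t:42*np.array([np.cos(ps+np.radians(t)),np.sin(ps+np.radians(t))])
print([[*(f(t)-f(a)).round(1).tolist(),0,0,-1] for t in np.linspace(a,b,9)[1:]])
E
python3 c.py 0 90; python3 c.py 90 270; python3 c.py 270 450
```

```text
[[-7.1, -4.2, 0, 0, -1], [-13.3, -9.6, 0, 0, -1], [-18.2, -16.2, 0, 0, -1], [-21.8, -23.6, 0, 0, -1], [-23.9, -31.6, 0, 0, -1], [-24.4, -39.8, 0, 0, -1], [-23.2, -48.0, 0, 0, -1], [-20.5, -55.7, 0, 0, -1]]
[[9.6, -13.3, 0, 0, -1], [23.6, -21.8, 0, 0, -1], [39.8, -24.4, 0, 0, -1], [55.7, -20.5, 0, 0, -1], [69.0, -10.9, 0, 0, -1], [77.5, 3.1, 0, 0, -1], [80.1, 19.3, 0, 0, -1], [76.3, 35.2, 0, 0, -1]]
[[-9.6, 13.3, 0, 0, -1], [-23.6, 21.8, 0, 0, -1], [-39.8, 24.4, 0, 0, -1], [-55.7, 20.5, 0, 0, -1], [-69.0, 10.9, 0, 0, -1], [-77.5, -3.1, 0, 0, -1], [-80.1, -19.3, 0, 0, -1], [-76.3, -35.2, 0, 0, -1]]
```

Emit:
step_arm(
  plan=[
    [[-7.1,-4.2,0,0,-1],[-13.3,-9.6,0,0,-1],[-18.2,-16.2,0,0,-1],[-21.8,-23.6,0,0,-1]],
  ],
)

```text
t: 3.7
eef_pos: [422.4, 236.6, 80.3]
tcp_rot: [-3.14, -0.006, 0.186]
ft_force: [11.1, 5.5, -2.6]
opening: 0.231
grip_force: 29.9
```

Emit:
step_arm(
  plan=[
    [[-1.1,-7.8,0,0,-1],[-1.0,-15.6,0,0,-1],[0.5,-23.4,0,0,-1],[3.0,-31,0,0,-1]],
  ],
)

```text
t: 4.03
eef_pos: [418.7, 266.5, 80.1]
tcp_rot: [3.141, -0.002, 0.187]
ft_force: [9.7, -11.2, 3.3]
opening: 0.232
grip_force: 30.0
```

Emit:
step_arm(
  plan=[
    [[10.1,-12.8,0,0,-1],[24.1,-21.5,0,0,-1],[40.3,-24.4,0,0,-1],[56.2,-20.5,0,0,-1]],
  ],
)

```text
t: 4.37
eef_pos: [468.1, 297.6, 80.1]
tcp_rot: [3.141, 0.003, 0.188]
ft_force: [-9.3, -4.4, 9.6]
opening: 0.235
grip_force: 30.0
```

```bash
python3 c.py 180 360; python3 c.py 0 180
```

```text
[[13.3, 9.6, 0, 0, -1], [21.8, 23.6, 0, 0, -1], [24.4, 39.8, 0, 0, -1], [20.5, 55.7, 0, 0, -1], [10.9, 69.0, 0, 0, -1], [-3.1, 77.5, 0, 0, -1], [-19.3, 80.1, 0, 0, -1], [-35.2, 76.3, 0, 0, -1]]
[[-13.3, -9.6, 0, 0, -1], [-21.8, -23.6, 0, 0, -1], [-24.4, -39.8, 0, 0, -1], [-20.5, -55.7, 0, 0, -1], [-10.9, -69.0, 0, 0, -1], [3.1, -77.5, 0, 0, -1], [19.3, -80.1, 0, 0, -1], [35.2, -76.3, 0, 0, -1]]
```

Emit:
step_arm(
  plan=[
    [[13.3,9.6,0,0,-1],[21.8,23.6,0,0,-1],[24.4,39.8,0,0,-1],[20.5,55.7,0,0,-1]],
  ],
)

```text
t: 4.7
eef_pos: [501.1, 246.9, 80.2]
tcp_rot: [-3.14, -0.003, 0.186]
ft_force: [-3.7, 8.8, 3.6]
opening: 0.232
grip_force: 30.0
```

Emit:
step_arm(
  plan=[
    [[-9.6,13.3,0,0,-1],[-23.6,21.8,0,0,-1],[-39.8,24.4,0,0,-1],[-55.7,20.5,0,0,-1],[-69.0,10.9,0,0,-1],[-77.5,-3.1,0,0,-1],[-80.1,-19.3,0,0,-1],[-76.3,-35.2,0,0,-1]],
  ],
)

```text
t: 5.37
eef_pos: [418.6, 266.6, 80.2]
tcp_rot: [3.141, -0.003, 0.187]
ft_force: [16.2, -12.7, -0.6]
opening: 0.23
grip_force: 30.0
```

Emit:
step_arm(
  plan=[
    [[10.6,-13.0,0,0,-1],[24.6,-21.5,0,0,-1],[40.8,-24,0,0,-1],[56.7,-20.2,0,0,-1],[70.0,-10.6,0,0,-1],[78,3.1,0,0,-1],[80,19.3,0,0,-1],[76.3,35.2,0,0,-1]],
  ],
)

```text
t: 6.03
eef_pos: [501.1, 246.9, 80.2]
tcp_rot: [-3.14, -0.003, 0.186]
ft_force: [-4.4, 10.1, 4.0]
opening: 0.233
grip_force: 30.0
```

Emit:
step_arm(
  plan=[
    [[-9.6,13.3,0,0,-1],[-23.6,21.8,0,0,-1],[-39.5,24.4,0,0,-1],[-55,20.5,0,0,-1],[-68.0,10.9,0,0,-1],[-76.0,-3.1,0,0,-1],[-78.5,-19.3,0,0,-1],[-75,-35.2,0,0,-1]],
  ],
)

```text
t: 6.7
eef_pos: [418.9, 267.1, 80.2]
tcp_rot: [3.141, -0.001, 0.186]
ft_force: [11.8, -4.7, 0.7]
opening: 0.232
grip_force: 30.0
```

Emit:
step_arm(
  plan=[
    [[10.1,-12.8,0,0,-1],[24.1,-21.5,0,0,-1],[40.3,-24.4,0,0,-1],[55.2,-20.5,0,0,-1],[55.2,-20.5,0,0,-1]],
  ],
)

```text
t: 7.12
eef_pos: [471.7, 296.7, 80.1]
tcp_rot: [3.14, -0.0, 0.187]
ft_force: [-0.6, -2.1, 11.1]
opening: 0.232
grip_force: 30.1
```

Emit:
step_arm(
  plan=[
    [[0,0,0,0,0.0],[0,0,0,0,0.0],[0,0,-5,0,0.0],[0,0,-45,0,0.0],[0,0,-70,0,0],[0,0,-70,0,0]],
  ],
)

```text
t: 7.62
eef_pos: [471.3, 298.1, 154.3]
tcp_rot: [-3.14, -0.007, 0.187]
ft_force: [0.5, -0.1, -0.2]
opening: 0.499
grip_force: 0.0
```

Emit:
step_arm(
  plan=[
    [[-15.6,156.5,0,-6.6,0],[-15.6,156.5,0,-6.6,0],[-15.6,156.5,0,-6.6,0],[-15.6,156.5,0,-6.6,0],[-15.6,156.5,0,-6.6,0],[-15.6,156.5,0,-6.6,0],[-15.6,156.5,0,-6.6,0]],
  ],
)

```text
t: 8.2
eef_pos: [483.4, 140.7, 149.5]
tcp_rot: [-3.141, 0.0, 0.301]
ft_force: [-0.6, 0.3, 0.2]
opening: 0.502
grip_force: 0.0
```

```bash
python3 - <<'E'
from h import *
a=snap('wrist','e.png'); import shutil; shutil.copy('pics/wrist.npz','pics/wlug.npz')
cv2.imwrite('pics/e2.png',cv2.resize(a,(800,600)))
print(env.state()['eef_pos'],env.state()['tcp_rot'],proj('wrist',[485.5,141.7,56])*1.5625)
E
```

```text
[483.37265557 141.21619929 149.51872805] [-3.14154000e+00  9.73704676e-05  3.02109561e-01] [397.25607346 299.17797555]
```

View pics/e2.png

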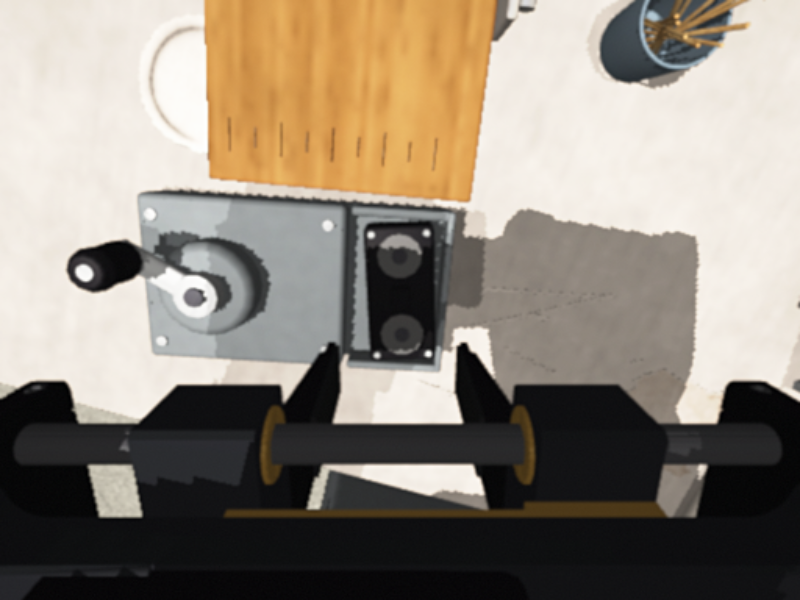

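The cassette now stands upright in the view. Its top corners are (365,226), (434,224), (436,361) and (369,362), and its lug is at about (400,297) between the reels.

```bash
python3 - <<'E'
from h import *
s=1.5625
P=[ray('wlug',u/s,v/s,44) for u,v in [(365,226),(434,224),(436,361),(369,362)]]
print(np.round(P,1),np.mean(P,0).round(1)); print(ray('wlug',400/s,297/s,54).round(1))
E
```

```text
[[520.9 173.4  44. ]
 [534.6 133.4  44. ]
 [448.6 103.1  44. ]
 [434.6 145.7  44. ]] [484.7 138.9  44. ]
[486.8 140.3  54. ]
```

Emit:
step_arm(
  plan=[
    [[1.6,1.7,40,0,0],[1.6,1.7,80,0,0],[1.6,1.7,102,0,0],[1.6,1.7,102,0,0],[1.6,1.7,102,0,-1],[1.6,1.7,102,0,-1],[1.6,1.7,102,0,-1],[1.6,1.7,102,0,-1]],
  ],
)

```text
t: 8.92
eef_pos: [486.2, 139.6, 49.1]
tcp_rot: [3.141, -0.003, 0.302]
ft_force: [-0.5, -0.8, 0.5]
opening: 0.276
grip_force: 0.0
```

Emit:
step_arm(
  plan=[
    [[0,0,0,0,-1],[0,0,0,0,-1],[0,0,0,0,-1],[0,0,0,0,-1]],
  ],
)

```text
t: 9.25
eef_pos: [485.9, 139.3, 48.3]
tcp_rot: [3.141, -0.001, 0.301]
ft_force: [-1.3, 0.3, 7.8]
opening: 0.124
grip_force: 30.0
```

Emit:
step_arm(
  plan=[
    [[0,0,-15,0,-1],[0,0,-30,0,-1],[0,0,-60,0,-1],[0,0,-95,0,-1],[0,0,-120,0,-1],[0,0,-120,0,-1]],
  ],
)

```text
t: 9.75
eef_pos: [487.2, 139.6, 172.1]
tcp_rot: [3.14, -0.007, 0.301]
ft_force: [-0.2, 0.0, -1.6]
opening: 0.121
grip_force: 30.0
```

Emit:
step_arm(
  plan=[
    [[-2,12,0,0,-1],[-6,38,0,2,-1],[-11,74,0,4.4,-1],[-16,112,0,4.4,-1],[-22,150,0,4.4,-1],[-27.5,188,0,4.4,-1],[-33,226,0,4.4,-1],[-38,262,0,4.4,-1]],
  ],
)

```text
t: 10.42
eef_pos: [526.1, -124.8, 165.9]
tcp_rot: [-3.14, 0.002, 0.224]
ft_force: [0.5, 0.5, -2.1]
opening: 0.126
grip_force: 30.0
```

Emit:
step_arm(
  plan=[
    [[-2,30,0,0,-1],[-4,57,0,0,-1],[-4.7,74,0,0,-1],[-4.7,79,0,0,-1],[-4.7,79,0,0,-1],[-4.7,79,0,0,-1]],
  ],
)

```text
t: 10.92
eef_pos: [539.5, -199.5, 166.9]
tcp_rot: [-3.14, 0.001, 0.225]
ft_force: [0.1, -0.1, -3.1]
opening: 0.123
grip_force: 30.0
```

```bash
python3 - <<'E'
from h import *
a=snap('wrist','f.png'); import shutil; shutil.copy('pics/wrist.npz','pics/wpl.npz')
cv2.imwrite('pics/f2.png',cv2.resize(a,(800,600)))
print(env.state()['eef_pos'],env.state()['tcp_rot'])
E
```

```text
[ 539.67580648 -199.07835386  167.15348111] [-3.14070975e+00  8.98975827e-04  2.25402439e-01]
```

View pics/f2.png

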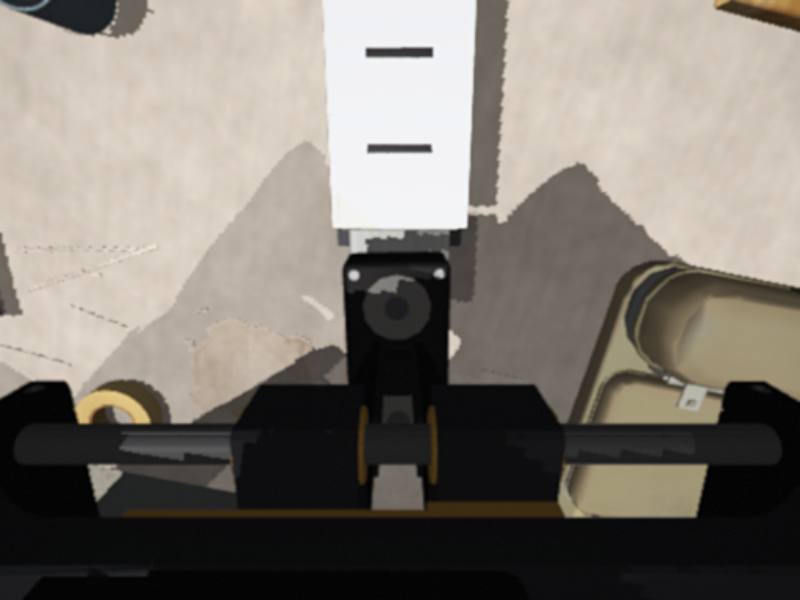

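The cassette hangs squarely, its front edge from (345,257) to (449,255). The roof's front edge runs from (333,228) to (468,228), and its sides are symmetric about column 400, so the yaw is right.

```bash
python3 - <<'E'
from h import *
s=1.5625
for u,v,z in [(333,228,117),(468,228,117),(323,2,117),(476,2,117),(345,257,163),(449,255,163)]:
    print(ray('wpl',u/s,v/s,z).round(1))
E
```

```text
[ 582.6 -157.   117. ]
[ 597.3 -221.4  117. ]
[ 676.5 -135.2  117. ]
[ 691.1 -199.1  117. ]
[ 579.8 -168.8  163. ]
[ 589.7 -208.5  163. ]
```

Emit:
step_arm(
  plan=[
    [[-1.5,2,30,0,-1],[-1.5,2,55,0,-1],[-1.5,2,68,0,-1],[-1.5,2,73,0,-1],[-1.5,2,75,0,-1],[-1.5,2,76,0,-1],[-1.5,2,76,0,-1]],
  ],
)

```text
t: 11.55
eef_pos: [539.5, -202.3, 92.4]
tcp_rot: [3.141, -0.001, 0.225]
ft_force: [-0.6, 0.0, -1.0]
opening: 0.122
grip_force: 30.0
```

Emit:
step_arm(
  plan=[
    [[0,0,0,0,-1],[0,0,1,0,-1],[0,0,1,0,-1]],
  ],
)

```text
t: 11.8
eef_pos: [539.2, -202.6, 91.1]
tcp_rot: [3.141, -0.001, 0.225]
ft_force: [0.1, -0.9, -2.9]
opening: 0.126
grip_force: 30.0
```

Emit:
step_arm(
  plan=[
    [[0,0,1,0,-1],[0,0,1,0,-1],[0,0,1,0,-1]],
  ],
)

```text
t: 12.05
eef_pos: [539.3, -202.7, 90.3]
tcp_rot: [3.141, -0.001, 0.225]
ft_force: [-1.3, 0.4, 5.5]
opening: 0.124
grip_force: 30.0
```

Emit:
step_arm(
  plan=[
    [[0,0,0,0,0.5],[0,0,0,0,0.5],[0,0,0,0,0.5],[0,0,-30,0,0.5],[0,0,-65,0,0.5],[-35,0,-75,0,0.5],[-50,0,-75,0,0.5],[-50,0,-75,0,0.5]],
  ],
)

```text
t: 12.72
eef_pos: [488.4, -214.0, 165.5]
tcp_rot: [3.141, -0.0, 0.224]
ft_force: [0.5, -0.7, -0.3]
opening: 0.623
grip_force: 0.0
```

```bash
python3 - <<'E'
from h import *
a=snap('wrist','g.png'); import shutil; shutil.copy('pics/wrist.npz','pics/wrear.npz')
cv2.imwrite('pics/g2.png',cv2.resize(a,(800,600)))
print(env.state()['eef_pos'],env.state()['tcp_rot'])
E
```

```text
[ 489.75641536 -213.98923044  165.21458695] [ 3.14097003e+00 -6.10546884e-04  2.23319523e-01]
```

View pics/g2.png

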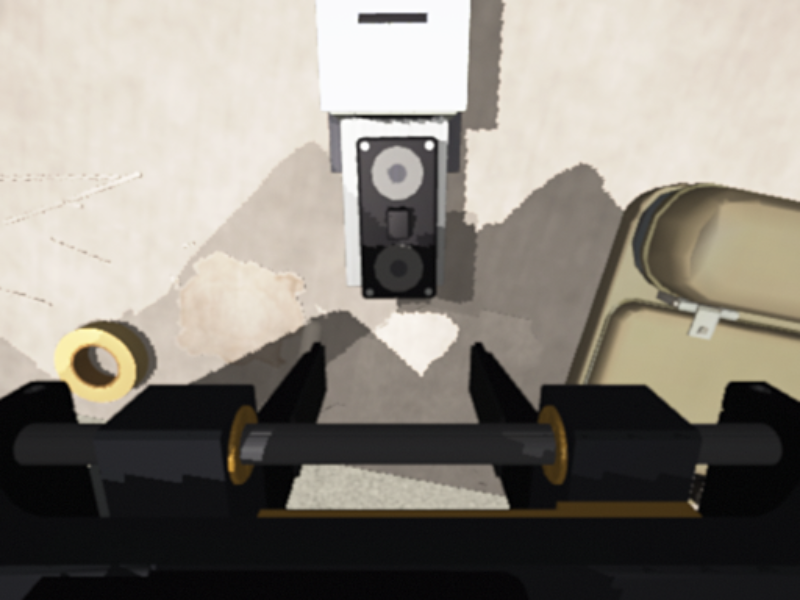

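The cassette lies flat on the sill with top corners (357,138), (438,138), (436,298) and (361,298). It is square to the mouth, with its lug at (399,222) and the roof's front edge from (320,110) to (467,110).

```bash
python3 - <<'E'
from h import *
s=1.5625
c,sn=np.cos(.226),np.sin(.226); m=np.array([590.5,-189.5])
for u,v,z in [(357,138,86),(438,138,86),(436,298,86),(361,298,86),(320,110,117),(467,110,117),(347,286,60),(341,121,60),(448,122,60)]:
    p=ray('wrear',u/s,v/s,z)[:2]; d=p-m; print(p.round(1),'box',(c*d[0]+sn*d[1]).round(1),(-sn*d[0]+c*d[1]).round(1))
d=env.state()['eef_pos'][:2]-m;print(c*d[0]+sn*d[1],-sn*d[0]+c*d[1])
E
```

```text
[ 576.  -172.1] box -10.2 20.2
[ 585.4 -213.6] box -10.3 -22.4
[ 500.2 -234.1] box -98.0 -23.2
[ 490.6 -191.6] box -97.8 20.3
[ 582.8 -156.3] box -0.1 34.0
[ 597.6 -221.3] box -0.2 -32.5
[ 488.5 -180.9] box -97.4 31.2
[ 584.  -158.9] box 0.6 31.3
[ 597.1 -219. ] box -0.2 -30.2
-103.66929933858363 -1.2917542052357334
```

Emit:
step_arm(
  plan=[
    [[14,0,30,0,0.5],[14,0,65,0,0.5],[14,0,92,0,0.5],[14,0,101,0,0.5],[14,0,101,0,0.5],[14,0,101,0,0.5]],
  ],
)

```text
t: 13.27
eef_pos: [504.6, -210.6, 63.8]
tcp_rot: [-3.141, 0.0, 0.225]
ft_force: [1.6, 0.2, 0.5]
opening: 0.746
grip_force: 0.0
```

Emit:
step_arm(
  plan=[
    [[0,0,0,0,-1],[0,0,0,0,-1],[0,0,0,0,-1],[0,0,0,0,-1],[0,0,0,0,-1]],
  ],
)

```text
t: 13.68
eef_pos: [504.2, -210.7, 64.3]
tcp_rot: [3.141, -0.001, 0.225]
ft_force: [-0.1, 0.6, 8.1]
opening: 0.46
grip_force: 30.0
```

Emit:
step_arm(
  plan=[
    [[8,-1.5,0,0,-1],[18,-1.5,0,0,-1],[28,-1.5,0,0,-1],[38,-1.5,0,0,-1],[48,-1.5,0,0,-1],[58,-1.5,0,0,-1],[68,-1.5,0,0,-1],[74,-1.5,0,0,-1]],
  ],
)

```text
t: 14.35
eef_pos: [575.9, -192.6, 64.3]
tcp_rot: [3.141, 0.001, 0.225]
ft_force: [-7.9, -3.5, 10.5]
opening: 0.46
grip_force: 30.0
```

Emit:
step_arm(
  plan=[
    [[2,0,0,0,-1],[2,0,0,0,-1]],
  ],
)

```text
t: 14.52
eef_pos: [577.4, -192.3, 64.3]
tcp_rot: [3.141, 0.001, 0.225]
ft_force: [-4.7, -0.5, 6.8]
opening: 0.462
grip_force: 31.4
```

Emit:
step_arm(
  plan=[
    [[0,0,0,0,0.2],[0,0,0,0,0.2],[0,0,0,0,0.2],[0,0,0,0,0.2],[-20,0,0,0,0.2],[-40,0,0,0,0.2],[-50,0,0,0,0.2],[-50,0,0,0,0.2]],
  ],
)

```text
t: 15.18
eef_pos: [527.7, -203.5, 63.7]
tcp_rot: [-3.141, 0.001, 0.223]
ft_force: [0.2, -0.1, -0.0]
opening: 0.604
grip_force: 0.0
```

```bash
python3 - <<'E'
from h import *
a=snap('wrist','i.png'); b=snap('side','j.png')
cv2.imwrite('pics/i2.png',np.hstack([cv2.resize(a,(400,300)),cv2.resize(b[120:240,220:380],(400,300))]))
print(env.state()['eef_pos'])
E
```

```text
[ 529.72792618 -203.53802502   63.93098864]
```

View pics/i2.png

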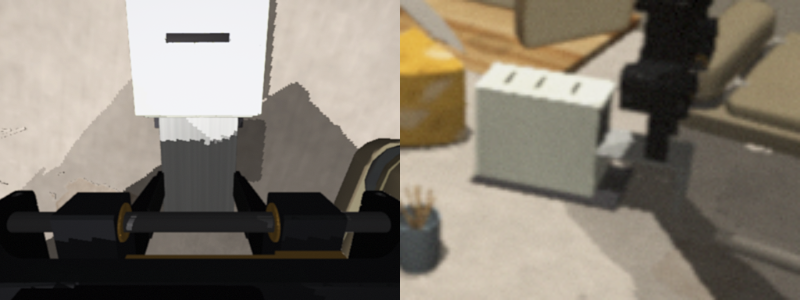

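The sill is empty: the cassette has slid in. I'll clear the arm and check the flap.

Emit:
step_arm(
  plan=[
    [[-5,0,-35,0,0.2],[-10,0,-70,0,0.2],[-60,0,-100,0,0.2],[-90,0,-100,0,0.2],[-90,0,-100,0,0.2],[-90,0,-100,0,0.2]],
  ],
)

```text
t: 15.78
eef_pos: [441.1, -223.9, 164.8]
tcp_rot: [3.14, -0.002, 0.223]
ft_force: [0.5, -0.1, -0.5]
opening: 0.601
grip_force: 0.0
```

```bash
python3 - <<'E'
from h import *
a=snap('wrist','k.png'); b=snap('side','l.png'); t=snap('top','m.png')
cv2.imwrite('pics/k2.png',np.hstack([cv2.resize(a[0:160,140:340],(375,300)),cv2.resize(b[130:210,240:346],(400,300),interpolation=2)]))
print(env.state()['eef_pos'],env.state()['t'])
E
```

```text
[ 442.53798911 -223.40572364  163.43788319] 15.9333
```

View pics/k2.png

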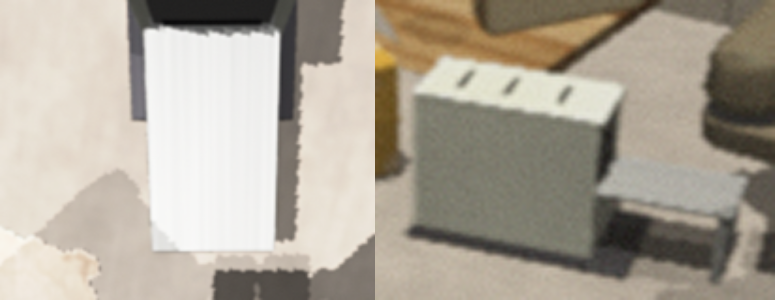

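Emit:
step_arm(
  plan=[
    [[17,50,0,-7,0.2],[17,50,0,-14,0.2],[17,50,20,-21,0.2],[17,50,40,-28,0.2],[17,50,60,-35,0.2],[17,50,73,-42,0.2],[17,50,73,-49,0.2],[17,50,73,-56,0.2]],
  ],
)

```text
t: 16.6
eef_pos: [469.8, -267.7, 88.6]
tcp_rot: [-3.139, -0.001, 1.209]
ft_force: [0.4, 0.7, 0.7]
opening: 0.603
grip_force: 0.0
```

Emit:
step_arm(
  plan=[
    [[0,0,0,-7,0.2],[0,0,0,-14,0.2],[0,0,0,-21,0.2],[0,0,0,-28,0.2],[0,0,0,-34,0.2],[0,0,0,-34,0.2]],
  ],
)

```text
t: 17.1
eef_pos: [470.0, -267.9, 89.7]
tcp_rot: [-3.141, -0.001, 1.801]
ft_force: [0.1, 0.1, -0.0]
opening: 0.599
grip_force: 0.0
```

```bash
python3 - <<'E'
from h import *
a=snap('wrist','n.png')
cv2.imwrite('pics/n2.png',cv2.rotate(cv2.resize(a,(800,600)),2)[:, :600] if 0 else cv2.resize(a,(800,600)))
print(env.state()['eef_pos'],proj('wrist',[590.5,-189.5,60])*1.5625,proj('wrist',[590.5,-189.5,109])*1.5625)
E
```

```text
[ 469.8616951  -267.96009117   89.80392455] [698.33008787 239.95773358] [790.54123193 262.17568273]
```

View pics/n2.png

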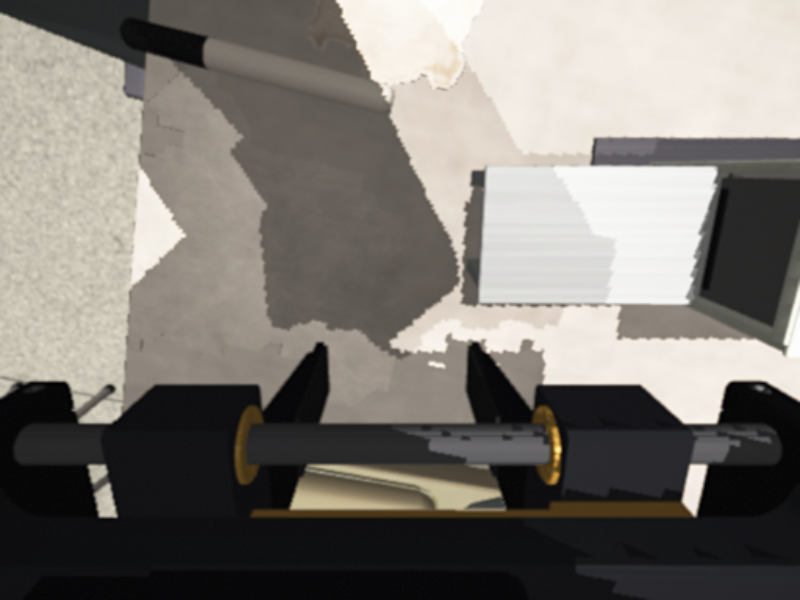

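The mouth is filled edge to edge by the dark flap, from (705,180) to (795,325), with only a thin gap line at its lower edge. It is shut, the sill is empty and the robot touches nothing.

```bash
python3 -c "
from cell import env
print(env.job_done())"
```

```text
the job is handed in; nothing more can be done
None
```

The job is handed in: I wound the crank until the drag dropped and stopped at most about 0.75 turn past that, set the cassette on the sill, and pushed it through the flap by its rear end; the last view shows the sill empty and the flap shut.

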